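# Stand the repaired desk clock up in the collection row

## Task

The repaired desk clock is lying on its back on the small cork-topped block. Stand it upright on its foot on the bench top and let go of it, then take it again and set it down gently on the felt pad, the empty place in the row of finished clocks on the low stand: upright, centred and square on the pad, dial towards the customer's side like the other two. Leave the other two clocks standing where they are.

Things in the scene. Friction and masses are not known exactly. Their poses are not given: they have to be found in the camera images.
- clock: The repaired desk clock: a flat dark wooden box 62 mm wide (its y), 30 mm thick (its x), 120 mm tall (its z), 0.2 to 0.4 kg, plain parallel sides. Origin (and centre of mass) at its middle; +x points out of the dial, +z to its top. Its foot is the flat 62 x 30 mm end at -z, with a brass band. It starts on its back, dial up, top end pointing to the robot's left (+y), up to 40 degrees either way.
- dial (a point): Centre of the clock's round white dial (50 mm across), on the case's front face: 15 mm in front (+x) of the clock's origin and 28 mm above it (+z) in the clock's own frame.
- block: Low fixed repair block of light wood with a cork top, 110 mm long (its x), 44 mm wide (its y), 30 mm high, on the bench. Origin at the centre of its underside. The clock starts centred on it within 5 mm, lengthwise along it within about 5 degrees, so the clock's long sides overhang it by about 9 mm each and its middle is 45 mm above the bench.
- stand: Low fixed display stand: a light wooden slab 85 mm deep (its x), 270 mm long (its y), 30 mm high, on the bench to the robot's right, turned up to 14 degrees. Origin at the centre of its underside; +x points to the customer's side, away from the robot. It has three places in a row along y, 80 mm apart, the middle one at its centre; which one is empty varies.
- pad: Grey felt pad marking the empty place: 46 mm (its x) by 70 mm (its y), 3 mm thick, fixed on the stand, its top 33 mm above the bench. Origin at the centre of its underside, axes parallel to the stand's. A clock centred on it has about 13 mm free towards each neighbour; before and behind it the stand is bare.
- round_clock: Finished round wooden clock standing loose on the stand, a 72 mm disc 30 mm thick on a 60 mm wide block, 84 mm tall, 0.3 kg. Origin at the centre of its underside, +x out of its dial, +z up.
- square_clock: Finished square black alarm clock standing loose on the stand, 70 mm wide (its y), 40 mm deep (its x), 86 mm tall, 0.3 kg. Origin at the centre of its underside, +x out of its dial, +z up.
- bench_mat: Flat rubber mat on the bench, 140 mm (x) by 210 mm (y), under 1 mm thick (take its top as the bench top, height 0), fixed. Origin at its centre. The bench on it is free of things, with free space above: room to stand the clock.
Mind the look-alikes: they are no part of the job. Leave any pink look-alike of the clock alone.

How it is judged:
On the way:
1. the clock stands upright on its foot on the bench top, let go (angle between clock's own z axis and vertical below 0.1 rad and height (world z) of clock between 0.055 and 0.066 m and height (world z) of dial above 0.075 m and linear speed of clock below 0.02 m/s and contact force between clock and the arm below 0.1 N and contact force between clock and the fingers below 0.1 N), for 0.2 s.
At the end, for the whole second after the job is handed in: The clock stands on the felt pad, released, at rest: upright within 4.5 degrees, centred within 11 mm front to back and 10 mm sideways, square within 10 degrees, dial towards the customer's side (stand's +x); the other two clocks stand upright within 12 mm of their starts (angle between clock's own z axis and vertical below 0.08 rad and z of clock in the frame of pad between 0.057 and 0.068 m and z of dial in the frame of pad above 0.08 m and x of clock in the frame of pad between -0.011 and 0.011 m and y of clock in the frame of pad between -0.01 and 0.01 m and x of dial in the frame of pad above 0.002 m and angle between the x axis of clock and the x axis of pad, either way round below 0.17 rad and linear speed of clock below 0.02 m/s and angular speed of clock below 0.2 rad/s and contact force between clock and the fingers below 0.1 N and angle between each of round_clock, square_clock's own z axis and vertical below 0.1 rad); the robot touches nothing.
It fails at once if another clock in the row is shifted more than 12 mm or tipped more than about 15 degrees (distance of any of round_clock, square_clock from where it was at the start of the episode above 0.012 m or angle between any of round_clock, square_clock's own z axis and vertical above 0.26 rad).
It fails at once if the repaired clock is dropped or slammed onto the pad: faster than 0.35 m/s within 15 mm above it (a fall of 6 mm or more) (horizontal distance between clock and pad below 0.04 m and z of clock in the frame of pad below 0.078 m and linear speed of clock above 0.35 m/s).
It also fails if it takes over 54 s, if anything falls off the work surface, if the arm or the gripper's body presses on something with over 40 N, if the wrist force passes 120 N, or if a joint passes its speed limit or range.

## Robot

A 7-joint arm with a two-finger parallel gripper is mounted at the origin on the work surface. World frame = base frame: x ahead of the robot, y to its left, z up, the work surface at z = 0. Lengths are in m, angles in rad, forces in N, time in s.
With the tool pointing down it reaches from about 0.425 to 0.825 m from the base axis. Payload 3.6 kg.
Tool frame: the origin (TCP) lies at the very end of the fingers, on their centre line; the grasp point (between the pads) lies 19 mm behind it; z points along the fingers, y is the line along which they close (so a half turn about z gives the same grasp; the last joint's range is limited). The gripper opens to 85 mm and grips with 20 to 120 N. Pads are 22 mm wide; open, the fingers measure 114 mm over their backs; the gripper's body (76 mm by 85 mm) begins 54 mm behind the grasp point. The pads swing forward as they close: fully open they stand 13 mm farther back than shut.
Start: joints at [1.181, 0.615, -0.013, 1.423, 0.008, 1.103, -0.04], TCP at [0.231, -0.608, 0.231] pointing down, gripper open.
Joint ranges: [-3.12, 3.12], [-0.3, 2.06], [-1.34, 1.32], [0.26, 2.42], [-1.36, 4.5], [0.01, 1.98], [-2.84, 2.84]. Speed limits (rad/s): [2.79, 2.79, 3.14, 3.14, 3.14, 3.14, 3.14].

## Interface

Orientations are given as a rotation vector (axis times angle).
In Python, from workcell import status, imaging, manip gives the robot as it stands. The module is installed in compiled form; this text tells all that it offers.
- The arm moves only by the shell command python3 -m pendant 'ROWS' [FORCE]. ROWS is JSON, one flat list of numbers, 7 for each row, row after row: the turn, a rotation vector about the tool's x, y, z as a fraction of full scale, then the shift along the tool's x, y, z as a fraction of full scale, then the closure, from -1 (fully open) to 1 (shut). In form: [ax, ay, az, dx, dy, dz, jaw, ax, ay, az, dx, dy, dz, jaw, ...]. A call has exactly 5 rows; each row shifts and turns the commanded pose from where the row before left it, along the tool's axes as they then stand; what a row does not reach is not made up. Full scale, the value 1, is 60 mm for a shift and 0.1 rad for a turn. A row lasts 1/8 s, in which the tool goes at most 62.5 mm and 10.7 degrees, less where a joint would pass 70% of its speed; a pose out of reach is approached as far as the arm can. A call with a number of a shift or a turn outside -1 to 1 is refused whole. A call with a gripper value outside its range is refused whole. The fingers move at their own pace and stop on an object; FORCE is the grip in N (left out, the last holds). Time passes only in rows, so rows that do not move let the fingers close, or fill a call up. It gives the time, the measured TCP pose, the force, the opening and the grip force at its end, in the units of the state.
- status.observe(): the state, without advancing time (a new reading comes with each control period).
- imaging.snapshot(name): name is "scene" or "top" or "wrist"; returns the picture (400x640x3 uint8, blue, green, red); there is no depth.
- imaging.get_calibration(name): a dict with "intrinsics" (3x3 intrinsics, pixels), "R" (3x3) and "t" (3): a world point X has camera coordinates R X + t. Camera axes: x right, y down, z forward; pixel columns grow to the right and rows downward; lengths in m; the calibration is good to about 2 mm. The wrist camera is an equidistant fisheye: a pixel r from the principal point sees the ray r / f radians off the axis. A picture is of the moment at which its call begins: read the wrist's pose just before it. get_calibration takes no time and is no camera call; for the wrist camera it gives the pose at the moment of the call.
- manip.hand_in(): hands the job in; it is judged then, once.
The state is a dict: "time_s": time; "joint_pos": joint angles; "dq": joint speeds; "joint_efforts": joint torques, N m; "eef_pos": TCP position; "tcp_rot": TCP orientation; "ft_force": force on the tool from outside, world axes, zero at the start; "wrist_torque": the same for the moment, N m; "width": finger opening in m; "grasp_force": force on a finger pad.
Only numpy, scipy, OpenCV 4.12 (cv2) and the standard library are available. Lean on these libraries where they do the work, as an engineer would, in place of code of your own. Each camera call takes 0.05 s, during which the arm holds its last target. There are 200 camera calls.

## Working session

There is one attempt and no reset: what is moved stays moved. The work goes in short steps, Python scripts to look and compute and a shell command to move; the robot and the scene stay as the last step left them, time stands still between calls to the robot, and variables do not carry over. Pictures are saved under pics/ and viewed, at most 10 in all, crops included, and the job is handed in when it is done.

```bash
mkdir -p pics
python3 - <<'E'
from workcell import status, imaging
import cv2
s=status.observe(); print({k:s[k] for k in ("time_s","eef_pos","tcp_rot","width","ft_force")})
for n in ("scene","top"):
    cv2.imwrite(f"pics/{n}0.png",imaging.snapshot(n)); c=imaging.get_calibration(n); print(n,c)
E
```

```text
{'time_s': 0.0, 'eef_pos': array([ 0.23038141, -0.60694369,  0.23013419]), 'tcp_rot': array([-3.08749092e+00, -5.66384563e-01,  8.05421924e-04]), 'width': 0.08563721004384363, 'ft_force': array([-0.32193599,  0.28239047,  0.34694395])}
scene {'intrinsics': array([[473.23530522,   0.        , 324.8584248 ],
       [  0.        , 473.23530522, 194.6305021 ],
       [  0.        ,   0.        ,   1.        ]]), 'R': array([[-0.13023905,  0.99148108, -0.00175078],
       [ 0.66101894,  0.08551379, -0.74548062],
       [-0.73898021, -0.09824799, -0.666525  ]]), 't': array([ 0.05428607, -0.20043798,  1.36985259])}
top {'intrinsics': array([[520.88469732,   0.        , 312.73028579],
       [  0.        , 520.88469732, 198.59802154],
       [  0.        ,   0.        ,   1.        ]]), 'R': array([[ 0.00327852, -0.99993025,  0.01134703],
       [-0.99778411, -0.00402512, -0.06641293],
       [ 0.06645397, -0.01110415, -0.9977277 ]]), 't': array([-0.00326737,  0.40186074,  1.49281336])}
```

View pics/scene0.png

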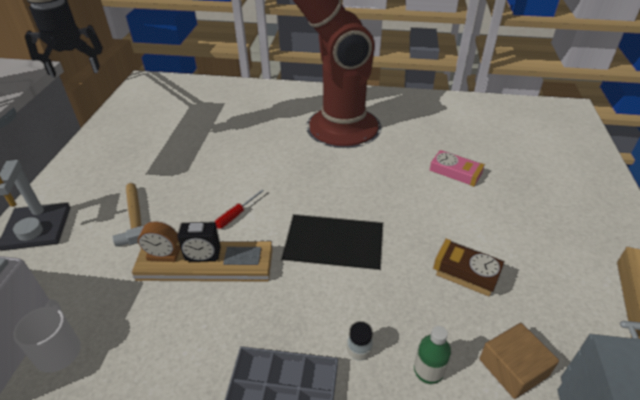

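View pics/top0.png

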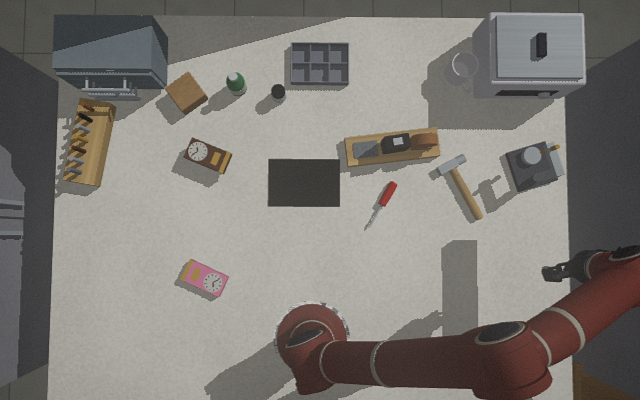

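The scene view shows the dark clock at about (470,266) and the stand at (203,258), with its pad at (241,255). In the top view the clock is at (207,156) with its dial end towards +y, and the pad is at (366,149), the stand's +y end. The pink look-alike is at (204,278) in the top view. I'll enlarge the clock and the stand to measure them.

Run:
```python
import cv2,numpy as np
t=cv2.imread("pics/top0.png");s=cv2.imread("pics/scene0.png")
def c(im,x,y,w,h,k): 
    o=cv2.resize(im[y:y+h,x:x+w],None,fx=k,fy=k,interpolation=cv2.INTER_CUBIC)
    o=cv2.copyMakeBorder(o,0,300-o.shape[0],0,400-o.shape[1],0); return o
# top clock (170,125) 66x50 x6; top stand (335,115) 114x60 x3.5 ; scene
a=np.hstack([c(t,175,130,66,50,6),c(t,335,120,114,60,3.5)])
b=np.hstack([c(s,425,230,90,70,4.25),c(s,125,210,160,80,2.5)])
cv2.imwrite("pics/crops.png",np.vstack([a,b]))
```

```text
(no output)
```

View pics/crops.png

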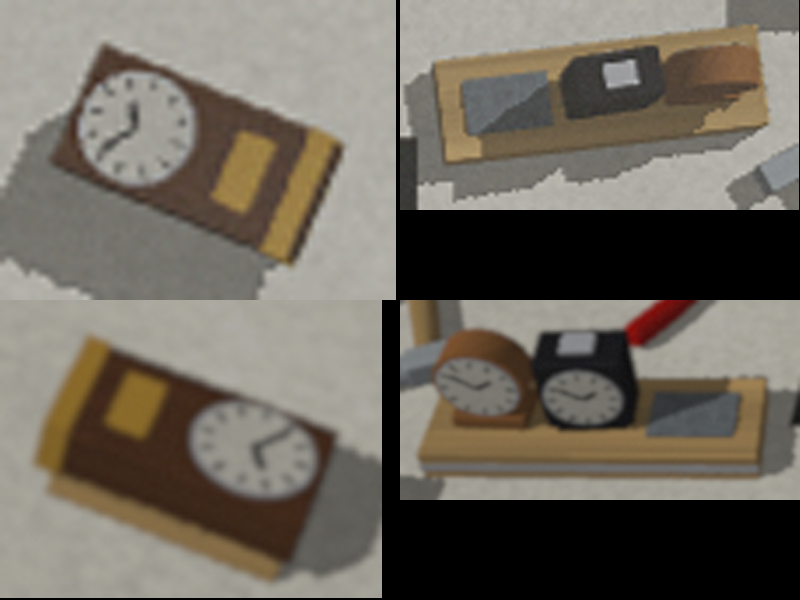

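The crops show the clock's top-face corners, its dial centre and the pad corners clearly in both views. Next step: triangulate them.

```bash
cat > h.py <<'E'
import numpy as np, cv2
from workcell import status, imaging
from scipy.spatial.transform import Rotation as Ro
def crop2px(p,x,y,k,ox=0,oy=0): p=np.array(p,float)-[ox,oy]; return (p+.5)/k-.5+[x,y]
def tri(pt,ps):
    P=[(lambda c:c["intrinsics"]@np.c_[c["R"],c["t"]])(imaging.get_calibration(n)) for n in("top","scene")]
    X=cv2.triangulatePoints(P[0],P[1],np.array(pt,float).T,np.array(ps,float).T); return (X[:3]/X[3]).T
def plane(n,px,z):
    c=imaging.get_calibration(n);d=np.c_[np.array(px),np.ones(len(px))]@np.linalg.inv(c["intrinsics"]).T@c["R"];o=-c["R"].T@c["t"]
    return o+d*((z-o[2])/d[:,2])[:,None]
E
python3 - <<'E'
from h import *
np.set_printoptions(precision=4,suppress=True)
ct=crop2px([(137,128),(103,45),(53,163),(292,264),(342,147)],175,130,6)
cs=crop2px([(254,449),(292,563),(336,432),(90,338),(42,465)],425,230,4.25,0,300)
print("dial",tri(ct[:1],cs[:1]))
# top ordering: TL(far x, +y), BL(near,+y), BR(near, foot), TR(far, foot); scene same order
cs2=cs[[0,1,2,3,4]]; print("corners\n",tri(ct,cs2)); 
print("top@0.06\n",plane("top",ct,.06)); 
pt=crop2px([(462,80),(548,70),(552,127),(468,135)],335,120,3.5,400,0)
ps=crop2px([(738,437),(646,436),(653,393),(740,393)],125,210,2.5,400,300)
X=tri(pt,ps);print("pad\n",X,X.mean(0))
for n,p in(("top",pt),("scene",ps)):
    Y=plane(n,p,.033);print(n,Y.mean(0),Y[0]-Y[1],Y[3]-Y[2],Y[0]-Y[3])
st=crop2px([(433,62),(445,162),(768,125),(756,25)],335,120,3.5,400,0)
Y=plane("top",st,.03);print("stand\n",Y,Y.mean(0), Y[0]-Y[3],Y[1]-Y[2])
for k in (Y[0]-Y[3],Y[1]-Y[2]): print(np.degrees(np.arctan2(k[1],k[0]))-90)
E
```

```text
dial [[0.5318 0.3232 0.06  ]]
corners
 [[0.5318 0.3232 0.06  ]
 [0.575  0.3425 0.0369]
 [0.5153 0.3622 0.0584]
 [0.4687 0.2525 0.0559]
 [0.528  0.2326 0.0299]]
top@0.06
 [[0.5318 0.3234 0.06  ]
 [0.571  0.3401 0.06  ]
 [0.5151 0.3624 0.06  ]
 [0.4681 0.25   0.06  ]
 [0.5233 0.2274 0.06  ]]
pad
 [[ 0.5629 -0.1136  0.0302]
 [ 0.5717 -0.1855  0.0307]
 [ 0.5251 -0.1909  0.0294]
 [ 0.5175 -0.1203  0.0313]] [ 0.5443 -0.1526  0.0304]
top [ 0.5439 -0.1525  0.033 ] [-0.0087  0.0708  0.    ] [-0.007  0.069  0.   ] [0.0455 0.0048 0.    ]
scene [ 0.5464 -0.1514  0.033 ] [-0.0084  0.0729  0.    ] [-0.0092  0.0712  0.    ] [0.0459 0.0092 0.    ]
stand
 [[ 0.5781 -0.0914  0.03  ]
 [ 0.4953 -0.1012  0.03  ]
 [ 0.5272 -0.3676  0.03  ]
 [ 0.6105 -0.3587  0.03  ]] [ 0.5528 -0.2297  0.03  ] [-0.0323  0.2673  0.    ] [-0.0319  0.2664  0.    ]
6.899290626313686
6.8387890464967995
```

```bash
cat >> h.py <<'E'
np.set_printoptions(precision=4,suppress=True)
u=np.array([.388,.922,0]);u/=np.linalg.norm(u);w=np.cross(u,[0,0,1.]);Z=np.array([0,0,1.])  # w=(.92,-.39)
def frame(y,z): z=z/np.linalg.norm(z);y=y-z*(y@z);y/=np.linalg.norm(y);return np.c_[np.cross(y,z),y,z]
def now():
    s=status.observe();return np.array(s["eef_pos"]),Ro.from_rotvec(s["tcp_rot"]),s
def plan(way,jaw,start=None):
    """way: [(pos,3x3,nrows)]; prints calls of 5 rows in the tool axes, pendant units"""
    p,R,s=now() if start is None else start
    rows=[]
    for tp,tR,n in way:
        tR=Ro.from_matrix(tR)
        for i in range(n):
            k=n-i
            r=np.round((R.inv()*tR).as_rotvec()/k/.1,2);d=np.round(R.inv().apply(np.array(tp)-p)/k/.06,2)
            if max(abs(np.r_[r,d]))>1: print("OVER",r,d)
            p=p+R.apply(d*.06);R=R*Ro.from_rotvec(r*.1);rows.append([*r,*d,jaw])
    for i in range(0,len(rows),5): print("["+", ".join(",".join(f"{v:g}" for v in r) for r in rows[i:i+5])+"]")
    print("end",p,R.as_rotvec())
    return p,R
E
python3 - <<'E'
from h import *
c=np.array([.520,.296,.045]); a=(-u-Z)/2**.5; R=frame(w,a); g=c+.020*u+.026*a
print("grasp tcp",g,"tool\n",R)
via=np.array([.52,-.05,.25]); s=now()[1]
mid=(s*Ro.from_rotvec((s.inv()*Ro.from_matrix(R)).as_rotvec()*.5)).as_matrix()
plan([(via,mid,12),(g-.10*a,R,8)],-1)
E
```

```text
grasp tcp [0.5206 0.2975 0.0266] tool
 [[ 0.2743  0.9217 -0.2743]
 [ 0.6517 -0.3879 -0.6517]
 [-0.7071 -0.     -0.7071]]
[-0.13,-0.31,-0.32,0.65,-0.58,-0.03,-1, -0.13,-0.31,-0.32,0.67,-0.56,-0.05,-1, -0.13,-0.31,-0.32,0.68,-0.54,-0.08,-1, -0.13,-0.31,-0.32,0.7,-0.51,-0.11,-1, -0.13,-0.31,-0.32,0.71,-0.49,-0.14,-1]
[-0.14,-0.31,-0.32,0.72,-0.46,-0.17,-1, -0.13,-0.31,-0.32,0.73,-0.44,-0.2,-1, -0.14,-0.31,-0.32,0.73,-0.41,-0.22,-1, -0.13,-0.31,-0.32,0.74,-0.39,-0.25,-1, -0.14,-0.31,-0.32,0.75,-0.36,-0.28,-1]
[-0.13,-0.31,-0.31,0.74,-0.33,-0.31,-1, -0.14,-0.3,-0.32,0.75,-0.3,-0.33,-1, -0.2,-0.46,-0.48,0.69,-0.6,0.01,-1, -0.2,-0.46,-0.48,0.72,-0.57,-0.04,-1, -0.2,-0.47,-0.48,0.75,-0.53,-0.08,-1]
[-0.2,-0.46,-0.48,0.76,-0.49,-0.13,-1, -0.2,-0.47,-0.48,0.78,-0.45,-0.18,-1, -0.2,-0.46,-0.48,0.79,-0.41,-0.22,-1, -0.2,-0.47,-0.47,0.8,-0.37,-0.27,-1, -0.19,-0.46,-0.48,0.81,-0.33,-0.3,-1]
end [0.5478 0.3627 0.097 ] [ 2.1382  1.4202 -0.8854]
```

```bash
python3 -m pendant '[-0.13,-0.31,-0.32,0.65,-0.58,-0.03,-1, -0.13,-0.31,-0.32,0.67,-0.56,-0.05,-1, -0.13,-0.31,-0.32,0.68,-0.54,-0.08,-1, -0.13,-0.31,-0.32,0.7,-0.51,-0.11,-1, -0.13,-0.31,-0.32,0.71,-0.49,-0.14,-1]' 60
python3 -m pendant '[-0.14,-0.31,-0.32,0.72,-0.46,-0.17,-1, -0.13,-0.31,-0.32,0.73,-0.44,-0.2,-1, -0.14,-0.31,-0.32,0.73,-0.41,-0.22,-1, -0.13,-0.31,-0.32,0.74,-0.39,-0.25,-1, -0.14,-0.31,-0.32,0.75,-0.36,-0.28,-1]'
python3 -m pendant '[-0.13,-0.31,-0.31,0.74,-0.33,-0.31,-1, -0.14,-0.3,-0.32,0.75,-0.3,-0.33,-1, 0,0,0,0,0,0,-1, 0,0,0,0,0,0,-1, 0,0,0,0,0,0,-1]'
python3 - <<'E'
from h import *
c=np.array([.520,.296,.045]); a=(-u-Z)/2**.5; R=frame(w,a); g=c+.020*u+.026*a
print(now()[2]["joint_pos"])
plan([(g-.10*a,R,10)],-1)
E
```

```text
time_s: 0.72
eef_pos: [0.352, -0.3736, 0.2389]
tcp_rot: [2.938, 0.789, -0.215]
ft_force: [0.7, 0.1, -0.1]
width: 0.0856
grasp_force: 0.0
time_s: 1.35
eef_pos: [0.4725, -0.1417, 0.2469]
tcp_rot: [2.755, 0.986, -0.415]
ft_force: [0.8, 0.2, -0.3]
width: 0.0855
grasp_force: 0.0
time_s: 1.98
eef_pos: [0.5195, -0.0527, 0.2501]
tcp_rot: [2.679, 1.052, -0.489]
ft_force: [-0.8, -0.2, 1.2]
width: 0.0855
grasp_force: 0.0
[-0.0488  0.5268 -0.1043  1.6121  0.3542  1.3082 -1.1144]
[-0.16,-0.37,-0.39,0.56,-0.49,0,-1, -0.16,-0.37,-0.39,0.57,-0.46,-0.03,-1, -0.16,-0.37,-0.39,0.59,-0.44,-0.06,-1, -0.16,-0.37,-0.39,0.61,-0.42,-0.08,-1, -0.16,-0.37,-0.38,0.62,-0.39,-0.11,-1]
[-0.16,-0.37,-0.39,0.63,-0.36,-0.14,-1, -0.16,-0.37,-0.38,0.63,-0.34,-0.17,-1, -0.16,-0.36,-0.39,0.64,-0.31,-0.2,-1, -0.16,-0.37,-0.38,0.64,-0.28,-0.23,-1, -0.15,-0.36,-0.39,0.64,-0.26,-0.26,-1]
end [0.5478 0.3625 0.0973] [ 2.1382  1.4205 -0.8856]
```

```bash
python3 -m pendant '[-0.16,-0.37,-0.39,0.56,-0.49,0,-1, -0.16,-0.37,-0.39,0.57,-0.46,-0.03,-1, -0.16,-0.37,-0.39,0.59,-0.44,-0.06,-1, -0.16,-0.37,-0.39,0.61,-0.42,-0.08,-1, -0.16,-0.37,-0.38,0.62,-0.39,-0.11,-1]'
python3 -m pendant '[-0.16,-0.37,-0.39,0.63,-0.36,-0.14,-1, -0.16,-0.37,-0.38,0.63,-0.34,-0.17,-1, -0.16,-0.36,-0.39,0.64,-0.31,-0.2,-1, -0.16,-0.37,-0.38,0.64,-0.28,-0.23,-1, -0.15,-0.36,-0.39,0.64,-0.26,-0.26,-1]'
python3 - <<'E'
from h import *
c=np.array([.520,.296,.045]); a=(-u-Z)/2**.5; R=frame(w,a); g=c+.020*u+.026*a
p,Rr,s=now();print(p,s["joint_pos"],(Rr.inv()*Ro.from_matrix(R)).as_rotvec())
cv2.imwrite("pics/w1.png",imaging.snapshot("wrist"))
plan([(g,R,5)],-1)
E
```

```text
time_s: 2.6
eef_pos: [0.5344, 0.1568, 0.1736]
tcp_rot: [2.419, 1.253, -0.698]
ft_force: [0.7, 0.2, 0.7]
width: 0.0852
grasp_force: 0.0
time_s: 3.22
eef_pos: [0.5484, 0.3642, 0.0978]
tcp_rot: [2.137, 1.422, -0.884]
ft_force: [0.9, -0.3, 0.1]
width: 0.085
grasp_force: 0.0
[0.5484 0.3642 0.0978] [-0.6998  1.1781 -0.1697  0.8196  0.4229  1.8999 -1.2436] [ 0.0018 -0.0007  0.001 ]
[0,0,0.03,-0.03,0.02,0.33,-1, 0,0,0.03,-0.03,0.02,0.33,-1, 0,0,0.03,-0.03,0.02,0.33,-1, 0,0.01,0.03,-0.03,0.03,0.33,-1, 0,0,0.02,-0.02,0.02,0.33,-1]
end [0.5206 0.2978 0.0266] [ 2.1372  1.4204 -0.8854]
```

View pics/w1.png

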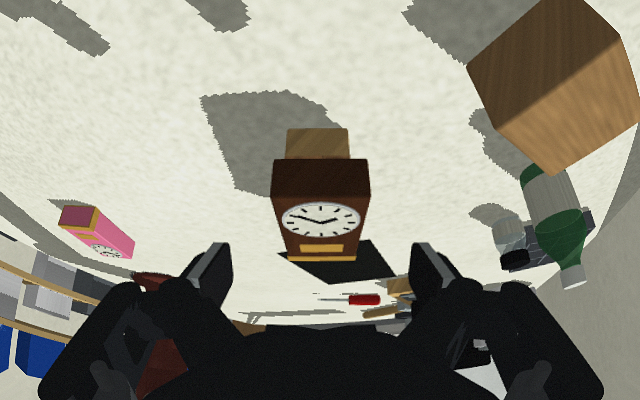

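The wrist view shows the clock centred between the fingers: its case spans columns 271–370 and the fingers sit at about 224 and 420. I'll advance and grip.

```bash
python3 -m pendant '[0,0,0.03,-0.03,0.02,0.33,-1, 0,0,0.03,-0.03,0.02,0.33,-1, 0,0,0.03,-0.03,0.02,0.33,-1, 0,0.01,0.03,-0.03,0.03,0.33,-1, 0,0,0.02,-0.02,0.02,0.33,-1]'
python3 -m pendant '[0,0,0,0,0,0,-1, 0,0,0,0,0,0,1, 0,0,0,0,0,0,1, 0,0,0,0,0,0,1, 0,0,0,0,0,0,1]' 60
python3 -m pendant '[0,0,0,0,0,0,1, 0,0,0,0,0,0,1, 0,0,0,0,0,0,1, 0,0,0,0,0,0,1, 0,0,0,0,0,0,1]'
python3 - <<'E'
from h import *
p,R,s=now();print(s["joint_pos"])
c=np.array([.520,.296,.045])
rel=R.inv().apply(c-p)  # clock centre in tool
print("centre in tool",rel)
a=(u-Z)/2**.5; yaw=0
Rf=frame(w,a); cf=np.array([.48,.03,.085]); pf=cf-Rf@rel
print("final tcp",pf)
up=p+[0,-.03,.13]
mid=(R*Ro.from_rotvec((R.inv()*Ro.from_matrix(Rf)).as_rotvec()*.3)).as_matrix()
plan([(p+[0,0,.06],R.as_matrix(),3),(p+[-.0,-.06,.16],mid,8),(pf+[0,0,.04],Rf,14)],1)
E
```

```text
time_s: 3.9
eef_pos: [0.5248, 0.2899, 0.0337]
tcp_rot: [2.147, 1.404, -0.877]
ft_force: [0.8, 0.0, -0.2]
width: 0.0854
grasp_force: 0.0
time_s: 4.53
eef_pos: [0.5243, 0.2938, 0.0345]
tcp_rot: [2.146, 1.41, -0.874]
ft_force: [0.1, 3.8, 5.8]
width: 0.0614
grasp_force: 65.9
time_s: 5.15
eef_pos: [0.5243, 0.2939, 0.0346]
tcp_rot: [2.146, 1.41, -0.874]
ft_force: [0.9, 3.9, 5.7]
width: 0.0612
grasp_force: 65.9
[-0.6354  1.1317 -0.1714  1.1417  0.4373  1.6327 -1.3241]
centre in tool [-0.0072 -0.0047 -0.0076]
final tcp [0.4884 0.0379 0.0847]
[0,-0,0,-0.23,0,-0.24,1, 0,-0,0,-0.24,0,-0.24,1, 0,-0,0,-0.23,0.01,-0.23,1, 0,0.59,-0,-0.23,0.05,-0.07,1, 0,0.59,-0,-0.22,0.05,-0.08,1]
[0.01,0.59,-0,-0.22,0.05,-0.09,1, 0,0.59,-0,-0.21,0.05,-0.11,1, 0.01,0.58,-0,-0.21,0.05,-0.12,1, 0,0.59,-0.01,-0.2,0.05,-0.13,1, 0.01,0.58,-0,-0.19,0.05,-0.14,1]
[0,0.59,-0.01,-0.18,0.06,-0.15,1, 0.01,0.78,-0,-0.2,0.05,0.15,1, 0.01,0.78,-0,-0.21,0.05,0.13,1, 0.01,0.78,-0,-0.22,0.05,0.12,1, 0,0.78,-0,-0.22,0.05,0.1,1]
[0.01,0.78,-0,-0.23,0.05,0.08,1, 0.01,0.78,-0.01,-0.24,0.05,0.07,1, 0,0.78,-0,-0.24,0.05,0.05,1, 0.01,0.78,-0.01,-0.24,0.05,0.03,1, 0,0.79,-0,-0.25,0.05,0.01,1]
[0.01,0.78,-0.01,-0.24,0.06,-0.01,1, 0,0.79,-0,-0.24,0.05,-0.03,1, 0.01,0.78,-0.01,-0.24,0.06,-0.05,1, 0,0.79,-0,-0.24,0.05,-0.07,1, 0.01,0.78,-0.01,-0.23,0.06,-0.1,1]
end [0.4886 0.0376 0.1247] [-2.1377 -1.42   -0.8853]
```

Gripped at 61 mm, 66 N. Now I'll lift, turn and carry.

```bash
python3 -m pendant '[0,0,0,-0.23,0,-0.24,1, 0,0,0,-0.24,0,-0.24,1, 0,0,0,-0.23,0.01,-0.23,1, 0,0.59,0,-0.23,0.05,-0.07,1, 0,0.59,0,-0.22,0.05,-0.08,1]'
python3 -m pendant '[0.01,0.59,0,-0.22,0.05,-0.09,1, 0,0.59,0,-0.21,0.05,-0.11,1, 0.01,0.58,0,-0.21,0.05,-0.12,1, 0,0.59,-0.01,-0.2,0.05,-0.13,1, 0.01,0.58,0,-0.19,0.05,-0.14,1]'
python3 -m pendant '[0,0.59,-0.01,-0.18,0.06,-0.15,1, 0.01,0.78,0,-0.2,0.05,0.15,1, 0.01,0.78,0,-0.21,0.05,0.13,1, 0.01,0.78,0,-0.22,0.05,0.12,1, 0,0.78,0,-0.22,0.05,0.1,1]'
python3 -m pendant '[0.01,0.78,0,-0.23,0.05,0.08,1, 0.01,0.78,-0.01,-0.24,0.05,0.07,1, 0,0.78,0,-0.24,0.05,0.05,1, 0.01,0.78,-0.01,-0.24,0.05,0.03,1, 0,0.79,0,-0.25,0.05,0.01,1]'
python3 -m pendant '[0.01,0.78,-0.01,-0.24,0.06,-0.01,1, 0,0.79,0,-0.24,0.05,-0.03,1, 0.01,0.78,-0.01,-0.24,0.06,-0.05,1, 0,0.79,0,-0.24,0.05,-0.07,1, 0.01,0.78,-0.01,-0.23,0.06,-0.1,1]'
python3 - <<'E'
from h import *
p,R,s=now();print(p,R.as_matrix(),s["joint_pos"])
a=imaging.snapshot("scene");b=imaging.snapshot("top")
k=imaging.get_calibration
for n in("scene","top"):
    c=k(n);q=c["intrinsics"]@(c["R"]@p+c["t"]);print(n,q[:2]/q[2])
    x,y=(q[:2]/q[2]).astype(int); im=a if n=="scene" else b
    x0,y0=max(x-65,0),max(y-75,0);o=cv2.resize(im[y0:y0+150,x0:x0+130],None,fx=3,fy=3,interpolation=cv2.INTER_CUBIC);print(x0,y0,o.shape)
    if n=="scene":A=o
    else:cv2.imwrite("pics/held.png",np.hstack([A,o]))
E
```

```text
time_s: 5.78
eef_pos: [0.5245, 0.2778, 0.1199]
tcp_rot: [2.23, 1.465, -0.757]
ft_force: [1.3, 0.3, -1.9]
width: 0.0613
grasp_force: 65.2
time_s: 6.4
eef_pos: [0.5239, 0.2395, 0.1829]
tcp_rot: [2.422, 1.593, -0.447]
ft_force: [0.3, -0.2, -1.5]
width: 0.0613
grasp_force: 65.2
time_s: 7.02
eef_pos: [0.5132, 0.175, 0.1751]
tcp_rot: [2.62, 1.727, 0.005]
ft_force: [0.3, -1.1, -1.8]
width: 0.0614
grasp_force: 65.3
time_s: 7.65
eef_pos: [0.4996, 0.1055, 0.1491]
tcp_rot: [-2.41, -1.595, -0.478]
ft_force: [1.1, -0.6, -1.9]
width: 0.0615
grasp_force: 65.4
time_s: 8.28
eef_pos: [0.488, 0.0343, 0.124]
tcp_rot: [-2.141, -1.422, -0.882]
ft_force: [0.6, -0.1, -2.2]
width: 0.0611
grasp_force: 65.4
[0.488  0.0343 0.124 ] [[ 0.275   0.9217  0.2737]
 [ 0.6544 -0.388   0.649 ]
 [ 0.7044  0.0006 -0.7098]] [ 1.0004  0.9133 -1.0852  2.1889  0.046   0.2291 -0.2265]
scene [337.4404 211.3401]
272 136 (450, 390, 3)
top [299.8752 163.8779]
234 88 (450, 390, 3)
```

View pics/held.png

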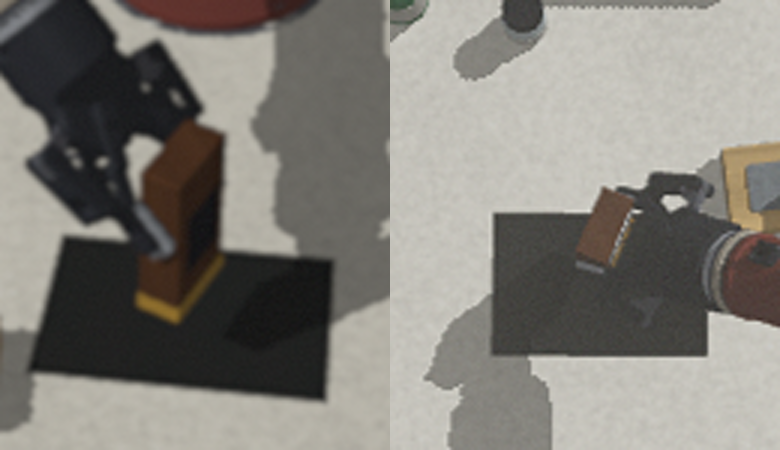

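The clock is held upright over the mat, with its foot corners at (137,300), (180,322) and (224,265) in the left crop. I'll fit its pose before setting it down.

```bash
cat >> h.py <<'E'
from scipy.optimize import least_squares
def fit(obs,x0):
    """obs: [(cam,px,body point)]; returns position, Rotation"""
    C={n:imaging.get_calibration(n) for n in("scene","top")}
    def f(v):
        R=Ro.from_rotvec(v[3:]);o=[]
        for n,px,b in obs:
            c=C[n];q=c["intrinsics"]@(c["R"]@(R.apply(b)+v[:3])+c["t"]);o+=list(q[:2]/q[2]-px)
        return o
    r=least_squares(f,x0,loss="soft_l1");print("resid px",np.abs(r.fun).mean());return r.x[:3],Ro.from_rotvec(r.x[3:])
E
python3 - <<'E'
from h import *
X,Y,H=.015,.031,.06
S=lambda x,y:crop2px([(x,y)],272,136,3)[0]
T=lambda x,y:crop2px([(x,y)],234,88,3,390,0)[0]
obs=[("scene",S(137,302),(X,Y,-H)),("scene",S(180,322),(-X,Y,-H)),("scene",S(224,265),(-X,-Y,-H)),
("scene",S(143,176),(X,Y,H)),("scene",S(183,188),(-X,Y,H)),("scene",S(224,135),(-X,-Y,H)),("scene",S(188,122),(X,-Y,H)),
("top",T(605,187),(-X,Y,H)),("top",T(635,205),(X,Y,H)),("top",T(577,262),(-X,-Y,H))]
R0=Ro.from_matrix(np.c_[-u,w,Z])
c,R=fit(obs,np.r_[.48,.03,.12,R0.as_rotvec()])
p,Rt,s=now();print("clock",c,"\n",R.as_matrix(),"tilt vec",np.cross(R.as_matrix()[:,2],Z),"in tool",Rt.inv().apply(c-p))
ft=[c+R.apply((sx*X,sy*Y,-H)) for sx in(1,-1) for sy in(1,-1)];print("foot z",[f[2] for f in ft])
E
```

```text
resid px 1.0092375654700292
clock [0.4773 0.0231 0.1168] 
 [[-0.3782  0.9257  0.0083]
 [-0.9257 -0.3782 -0.0032]
 [ 0.0001 -0.0089  1.    ]] tilt vec [-0.0032 -0.0083  0.    ] in tool [-0.0115 -0.0059 -0.005 ]
foot z [np.float64(0.05652719719138022), np.float64(0.057077994600507755), np.float64(0.056523314175784864), np.float64(0.0570741115849124)]
```

```bash
python3 -m pendant '[0,0,0,-0.16,0,0.16,1, 0,0,0,-0.16,0,0.16,1, 0,0,0,-0.15,0,0.15,1, 0,0,0,-0.12,0,0.12,1, 0,0,0,0,0,0,1]'
python3 -m pendant '[0,0,0,-0.02,0,0.02,1, 0,0,0,-0.02,0,0.02,1, 0,0,0,0,0,0,1, 0,0,0,0,0,0,1, 0,0,0,0,0,0,1]'
```

```text
time_s: 9.0
eef_pos: [0.4879, 0.0366, 0.0735]
tcp_rot: [-2.139, -1.421, -0.881]
ft_force: [-0.1, 0.5, -1.8]
width: 0.0611
grasp_force: 65.5
time_s: 9.62
eef_pos: [0.4883, 0.0361, 0.071]
tcp_rot: [-2.14, -1.421, -0.883]
ft_force: [0.2, 0.4, -1.9]
width: 0.0615
grasp_force: 65.5
```

```bash
python3 -m pendant '[0,0,0,-0.01,0,0.01,1, 0,0,0,-0.01,0,0.01,1, 0,0,0,-0.01,0,0.01,1, 0,0,0,0,0,0,1, 0,0,0,0,0,0,1]'
python3 -m pendant '[0,0,0,-0.01,0,0.01,1, 0,0,0,-0.01,0,0.01,1, 0,0,0,0,0,0,1, 0,0,0,0,0,0,1, 0,0,0,0,0,0,1]'
```

```text
time_s: 10.25
eef_pos: [0.4882, 0.0362, 0.0684]
tcp_rot: [-2.14, -1.421, -0.883]
ft_force: [0.4, -0.7, -2.5]
width: 0.0613
grasp_force: 65.5
time_s: 10.88
eef_pos: [0.4883, 0.0361, 0.0667]
tcp_rot: [-2.14, -1.421, -0.883]
ft_force: [-0.7, 1.1, -1.9]
width: 0.0616
grasp_force: 65.5
```

```bash
python3 -m pendant '[0,0,0,-0.01,0,0.01,1, 0,0,0,-0.01,0,0.01,1, 0,0,0,0,0,0,1, 0,0,0,0,0,0,1, 0,0,0,0,0,0,1]'
```

```text
time_s: 11.5
eef_pos: [0.4883, 0.0361, 0.065]
tcp_rot: [-2.14, -1.421, -0.883]
ft_force: [0.5, -1.2, -2.9]
width: 0.0614
grasp_force: 65.5
```

```bash
python3 -m pendant '[0,0,0,-0.01,0,0.01,1, 0,0,0,-0.01,0,0.01,1, 0,0,0,-0.01,0,0.01,1, 0,0,0,0,0,0,1, 0,0,0,0,0,0,1]'
python3 -m pendant '[0,0,0,-0.01,0,0.01,1, 0,0,0,-0.01,0,0.01,1, 0,0,0,0,0,0,1, 0,0,0,0,0,0,1, 0,0,0,0,0,0,1]'
```

```text
time_s: 12.12
eef_pos: [0.4883, 0.0361, 0.0624]
tcp_rot: [-2.14, -1.421, -0.883]
ft_force: [0.1, 0.3, -2.8]
width: 0.0611
grasp_force: 65.5
time_s: 12.75
eef_pos: [0.4883, 0.0361, 0.0607]
tcp_rot: [-2.14, -1.421, -0.883]
ft_force: [0.4, 0.7, -2.7]
width: 0.0616
grasp_force: 65.5
```

```bash
python3 -m pendant '[0,0,0,-0.01,0,0.01,1, 0,0,0,-0.01,0,0.01,1, 0,0,0,0,0,0,1, 0,0,0,0,0,0,1, 0,0,0,0,0,0,1]'
```

```text
time_s: 13.38
eef_pos: [0.4883, 0.0362, 0.0592]
tcp_rot: [-2.14, -1.421, -0.883]
ft_force: [-0.8, -1.1, 0.6]
width: 0.061
grasp_force: 65.8
```

Contact: the z force went from −2.7 to +0.6 N. I'll release, back away and look.

```bash
python3 -m pendant '[0,0,0,0,0,0,-1, 0,0,0,0,0,0,-1, 0,0,0,0,0,0,-1, 0,0,0,0,0,0,-1, 0,0,0,0,0,0,-1]'
python3 -m pendant '[0,0,0,0,0,-0.1,-1, 0,0,0,0,0,-0.4,-1, 0,0,0,0,0,-0.6,-1, 0,0,0,0,0,-0.7,-1, 0,0,0,0,0,-0.5,-1]'
python3 - <<'E'
from h import *
p,R,s=now();print(p,s["joint_pos"])
A=imaging.snapshot("scene")[150:270,275:405];B=imaging.snapshot("top")[120:240,240:370]
r=lambda o:cv2.resize(o,None,fx=3,fy=3,interpolation=cv2.INTER_CUBIC)
cv2.imwrite("pics/stood.png",np.hstack([r(A),r(B)]))
E
```

```text
time_s: 14.0
eef_pos: [0.4883, 0.0361, 0.059]
tcp_rot: [-2.14, -1.421, -0.883]
ft_force: [0.2, -0.5, -0.6]
width: 0.0857
grasp_force: 0.0
time_s: 14.62
eef_pos: [0.4501, -0.055, 0.158]
tcp_rot: [-2.142, -1.421, -0.883]
ft_force: [0.3, 0.2, 0.2]
width: 0.0852
grasp_force: 0.0
[ 0.4501 -0.055   0.158 ] [ 1.2688  0.8946 -1.1857  2.1434  0.0661  0.4714 -0.1462]
```

View pics/stood.png

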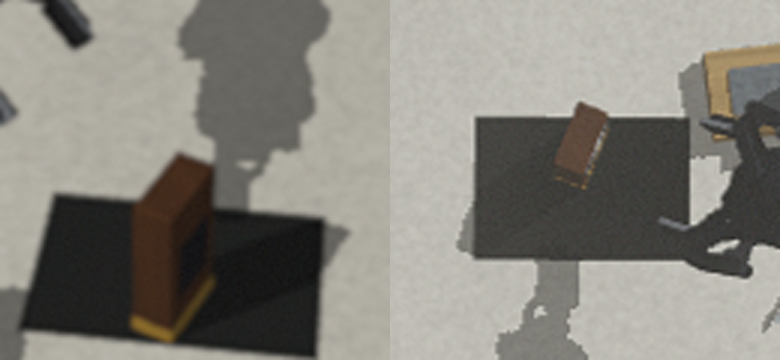

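The clock stands upright on the mat, its foot corners at (132,326), (172,342) and (215,280) in the left crop. Now I'll fit its pose and plan the regrasp from above, across its thickness.

Run:
```python
from h import *
X,Y,H=.015,.031,.06
S=lambda x,y:crop2px([(x,y)],275,150,3)[0]
T=lambda x,y:crop2px([(x,y)],240,120,3,390,0)[0]
obs=[("scene",S(132,326),(X,Y,-H)),("scene",S(172,342),(-X,Y,-H)),("scene",S(215,280),(-X,-Y,-H)),
("scene",S(134,207),(X,Y,H)),("scene",S(174,219),(-X,Y,H)),("scene",S(212,169),(-X,-Y,H)),("scene",S(180,154),(X,-Y,H)),
("top",T(580,102),(-X,Y,H)),("top",T(607,108),(X,Y,H)),("top",T(555,172),(-X,-Y,H)),("top",T(583,180),(X,-Y,H))]
c,R=fit(obs,np.r_[.48,.03,.06,Ro.from_matrix(np.c_[-u,w,Z]).as_rotvec()])
M=R.as_matrix();print("clock",c,"\n",M)
print("yaw x_c",np.degrees(np.arctan2(M[1,0],M[0,0])))
Rd=frame(-u,-Z)
q=np.array([.482,.026,.17])
p,Rt,s=now()
mid=Rt.as_matrix()
plan([(p+[0,0,.06],mid,2),(q+[0,0,.03],Rd,18)],-1)
```

```text
resid px 0.8166539257910224
clock [0.4801 0.025  0.0561] 
 [[-0.3579  0.9335  0.0207]
 [-0.9337 -0.3581  0.0046]
 [ 0.0118 -0.0177  0.9998]]
yaw x_c -110.97320726308055
[-0,-0,-0,0.35,0,-0.35,-1, -0,-0,-0,0.35,0,-0.36,-1, -0.34,-0.34,0.82,0.05,-0,0.07,-1, -0.34,-0.34,0.82,0.05,-0.01,0.07,-1, -0.34,-0.34,0.82,0.05,-0.02,0.06,-1]
[-0.34,-0.34,0.82,0.05,-0.02,0.06,-1, -0.34,-0.34,0.82,0.05,-0.03,0.06,-1, -0.34,-0.34,0.82,0.05,-0.03,0.06,-1, -0.34,-0.34,0.82,0.05,-0.04,0.05,-1, -0.34,-0.34,0.82,0.05,-0.05,0.05,-1]
[-0.34,-0.34,0.82,0.04,-0.05,0.05,-1, -0.34,-0.34,0.82,0.04,-0.06,0.05,-1, -0.34,-0.35,0.82,0.04,-0.06,0.04,-1, -0.33,-0.35,0.82,0.03,-0.06,0.04,-1, -0.33,-0.34,0.82,0.03,-0.07,0.04,-1]
[-0.34,-0.34,0.82,0.02,-0.07,0.03,-1, -0.33,-0.35,0.82,0.02,-0.08,0.03,-1, -0.34,-0.34,0.83,0.01,-0.08,0.03,-1, -0.33,-0.35,0.82,0.01,-0.08,0.02,-1, -0.34,-0.34,0.83,0.01,-0.08,0.02,-1]
end [0.4823 0.0261 0.1999] [ 3.0793 -0.622   0.0007]
```

```bash
python3 -m pendant '[0,0,0,0.35,0,-0.35,-1, 0,0,0,0.35,0,-0.36,-1, -0.34,-0.34,0.82,0.05,0,0.07,-1, -0.34,-0.34,0.82,0.05,-0.01,0.07,-1, -0.34,-0.34,0.82,0.05,-0.02,0.06,-1]'
python3 -m pendant '[-0.34,-0.34,0.82,0.05,-0.02,0.06,-1, -0.34,-0.34,0.82,0.05,-0.03,0.06,-1, -0.34,-0.34,0.82,0.05,-0.03,0.06,-1, -0.34,-0.34,0.82,0.05,-0.04,0.05,-1, -0.34,-0.34,0.82,0.05,-0.05,0.05,-1]'
python3 -m pendant '[-0.34,-0.34,0.82,0.04,-0.05,0.05,-1, -0.34,-0.34,0.82,0.04,-0.06,0.05,-1, -0.34,-0.35,0.82,0.04,-0.06,0.04,-1, -0.33,-0.35,0.82,0.03,-0.06,0.04,-1, -0.33,-0.34,0.82,0.03,-0.07,0.04,-1]'
python3 -m pendant '[-0.34,-0.34,0.82,0.02,-0.07,0.03,-1, -0.33,-0.35,0.82,0.02,-0.08,0.03,-1, -0.34,-0.34,0.83,0.01,-0.08,0.03,-1, -0.33,-0.35,0.82,0.01,-0.08,0.02,-1, -0.34,-0.34,0.83,0.01,-0.08,0.02,-1]'
python3 - <<'E'
from h import *
p,R,s=now();print(p,"\n",R.as_matrix(),s["joint_pos"])
yaw=np.radians(-112);y=np.array([np.cos(yaw),np.sin(yaw),0]);Rd=frame(y,-Z)
plan([([.481,.0255,.165],Rd,5),([.481,.0255,.080],Rd,5)],-1)
im=imaging.snapshot("wrist");cv2.imwrite("pics/w2.png",im)
c=imaging.get_calibration("wrist");K=c["intrinsics"]
cl=np.array([.481,.0255,0])
for X in [(sx*.015,sy*.031) for sx in(1,-1) for sy in(1,-1)]:
    wpt=cl+X[0]*y+X[1]*np.cross(Z,y)+[0,0,.12]; v=c["R"]@wpt+c["t"];r=np.hypot(v[0],v[1]);th=np.arctan2(r,v[2])
    print(K[0,2]+K[0,0]*th*v[0]/r,K[1,2]+K[1,1]*th*v[1]/r)
E
```

```text
time_s: 15.35
eef_pos: [0.455, -0.0388, 0.2135]
tcp_rot: [-2.405, -1.144, -0.774]
ft_force: [0.3, -0.2, -1.0]
width: 0.0855
grasp_force: 0.0
time_s: 15.98
eef_pos: [0.4636, -0.0159, 0.2092]
tcp_rot: [-2.762, -0.621, -0.558]
ft_force: [-0.0, -0.3, 0.3]
width: 0.0855
grasp_force: 0.0
time_s: 16.6
eef_pos: [0.472, 0.007, 0.2034]
tcp_rot: [-2.996, -0.029, -0.294]
ft_force: [-0.3, 0.6, -0.8]
width: 0.0855
grasp_force: 0.0
time_s: 17.23
eef_pos: [0.4804, 0.0302, 0.198]
tcp_rot: [-3.081, 0.614, 0.008]
ft_force: [-0.6, 0.6, 0.2]
width: 0.0854
grasp_force: 0.0
[0.4804 0.0302 0.198 ] 
 [[ 0.9235 -0.3836 -0.0049]
 [-0.3836 -0.9235  0.0014]
 [-0.0051  0.0006 -1.    ]] [-0.018   0.4029 -0.1235  1.9351  0.0638  0.8121 -2.1404]
[0,0.01,-0.02,0.01,0.01,0.11,-1, 0,0.01,-0.02,0.01,0.01,0.11,-1, 0,0.01,-0.02,0.01,0.02,0.11,-1, 0,0.01,-0.02,0.01,0.01,0.11,-1, 0.01,0.01,-0.02,0,0.02,0.11,-1]
[-0,0,0,0,-0,0.28,-1, -0,0,0,0,-0,0.28,-1, -0,0,0,0,-0,0.29,-1, -0,0,0,0,-0,0.28,-1, -0,0,0,0,-0,0.29,-1]
end [0.4809 0.0254 0.0798] [-3.0836  0.5989 -0.    ]
349.73392264564876 163.1351080292271
348.39913398984424 242.4675892683558
308.0898060361646 163.45387834139967
309.77260722148486 242.91151296385215
```

View pics/w2.png

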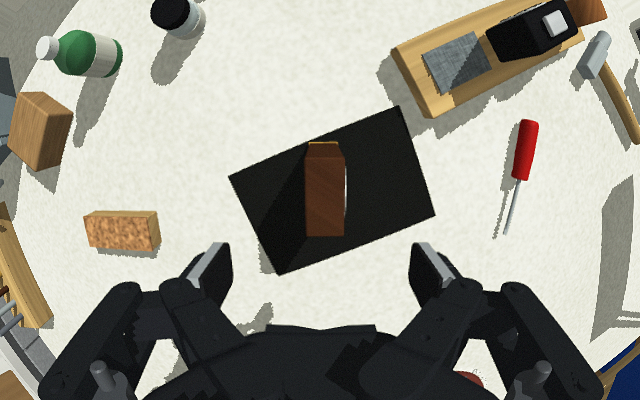

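The wrist view shows the clock's top face at (306,157)–(345,236), 3–6 px off the prediction. I'll correct its position, and check the pad from its corners at (421,54), (470,32), (492,73) and (438,95).

```bash
cat >> h.py <<'E'
def wplane(px,z):
    c=imaging.get_calibration("wrist");K=c["intrinsics"];o=-c["R"].T@c["t"];out=[]
    for x,y in px:
        v=np.array([(x-K[0,2])/K[0,0],(y-K[1,2])/K[1,1]]);th=np.hypot(*v);d=c["R"].T@np.r_[v/th*np.sin(th),np.cos(th)];out.append(o+d*(z-o[2])/d[2])
    return np.array(out)
E
python3 - <<'E'
from h import *
C=wplane([(306,157),(343,157),(345,236),(306,236)],.12);print(C,C.mean(0));c=C.mean(0)
P=wplane([(421,54),(470,32),(492,73),(438,95)],.033);print(P,P.mean(0))
e=C[1]-C[0]+C[2]-C[3];f=C[0]-C[3]+C[1]-C[2];print("yaws",np.degrees(np.arctan2(e[1],e[0])),np.degrees(np.arctan2(f[1],f[0]))-90)
yaw=np.radians(-112.5);y=np.array([np.cos(yaw),np.sin(yaw),0]);Rd=frame(y,-Z)
plan([([c[0],c[1],.165],Rd,5),([c[0],c[1],.080],Rd,5)],-1)
E
```

```text
[[0.5203 0.0273 0.12  ]
 [0.5101 0.0028 0.12  ]
 [0.4528 0.0237 0.12  ]
 [0.4643 0.0514 0.12  ]] [0.4869 0.0263 0.12  ]
[[ 0.5659 -0.1127  0.033 ]
 [ 0.5735 -0.1779  0.033 ]
 [ 0.5239 -0.1865  0.033 ]
 [ 0.5204 -0.1141  0.033 ]] [ 0.5459 -0.1478  0.033 ]
yaws -112.57063370947924 -111.63408525862752
[-0,0.01,-0,0.02,0.01,0.11,-1, -0,0.01,-0,0.02,0.01,0.11,-1, -0,0.01,-0,0.02,0.01,0.11,-1, -0,0.01,-0,0.03,0.01,0.11,-1, -0.01,0.01,-0.01,0.02,0.01,0.11,-1]
[0,-0,0,0,0,0.28,-1, 0,-0,0,0,0,0.28,-1, 0,-0,0,0,0,0.29,-1, 0,-0,0,0,0,0.28,-1, 0,-0,0,0,0,0.29,-1]
end [0.4868 0.0266 0.0797] [ 3.0811 -0.6122  0.0006]
```

```bash
python3 -m pendant '[0,0.01,0,0.02,0.01,0.11,-1, 0,0.01,0,0.02,0.01,0.11,-1, 0,0.01,0,0.02,0.01,0.11,-1, 0,0.01,0,0.03,0.01,0.11,-1, -0.01,0.01,-0.01,0.02,0.01,0.11,-1]'
python3 -m pendant '[0,0,0,0,0,0.28,-1, 0,0,0,0,0,0.28,-1, 0,0,0,0,0,0.29,-1, 0,0,0,0,0,0.28,-1, 0,0,0,0,0,0.29,-1]'
python3 -m pendant '[0,0,0,0,0,0,-1, 0,0,0,0,0,0,1, 0,0,0,0,0,0,1, 0,0,0,0,0,0,1, 0,0,0,0,0,0,1]' 40
python3 -m pendant '[0,0,0,0,0,0,1, 0,0,0,0,0,0,1, 0,0,0,0,0,0,1, 0,0,0,0,0,0,1, 0,0,0,0,0,0,1]'
python3 - <<'E'
from h import *
p,R,s=now();print(p,"\n",R.as_matrix())
yaw=np.radians(6.87);y=np.array([np.cos(yaw),np.sin(yaw),0]);Rd=frame(y,-Z)
# lift to foot 0.10 clear; carry to a point short of the pad on its +y side
plan([(p+[0,0,.10],R.as_matrix(),5),([.535,-.045,p[2]+.12],Rd,25)],1)
E
```

```text
time_s: 17.9
eef_pos: [0.4862, 0.0233, 0.1653]
tcp_rot: [3.081, -0.613, 0.004]
ft_force: [0.4, -0.2, -0.7]
width: 0.0856
grasp_force: 0.0
time_s: 18.52
eef_pos: [0.4865, 0.0235, 0.0799]
tcp_rot: [3.081, -0.612, 0.004]
ft_force: [-0.2, -0.4, 0.1]
width: 0.0856
grasp_force: 0.0
time_s: 19.15
eef_pos: [0.4869, 0.0237, 0.0812]
tcp_rot: [-3.081, 0.612, -0.006]
ft_force: [-0.0, -0.5, 3.7]
width: 0.0295
grasp_force: 40.1
time_s: 19.77
eef_pos: [0.4869, 0.0238, 0.0812]
tcp_rot: [-3.081, 0.612, -0.006]
ft_force: [-0.1, -0.3, 5.4]
width: 0.03
grasp_force: 40.5
[0.4869 0.0238 0.0812] 
 [[ 0.924  -0.3823  0.0035]
 [-0.3823 -0.924  -0.0005]
 [ 0.0034 -0.0009 -1.    ]]
[0,-0,-0,0,-0,-0.33,1, 0,-0,-0,0,-0,-0.33,1, 0,-0,-0,0,-0,-0.34,1, 0,-0,-0,0,-0,-0.33,1, 0,-0,-0,0.01,-0,-0.34,1]
[0,-0,-0.83,0.05,0.03,-0.01,1, 0,-0,-0.83,0.04,0.03,-0.01,1, 0,-0,-0.83,0.04,0.04,-0.01,1, 0,-0,-0.83,0.04,0.04,-0.01,1, 0,-0,-0.83,0.03,0.04,-0.01,1]
[0,-0,-0.83,0.03,0.05,-0.01,1, 0,-0,-0.83,0.03,0.05,-0.01,1, 0,-0,-0.83,0.02,0.05,-0.01,1, 0,-0,-0.83,0.02,0.05,-0.01,1, 0,-0,-0.84,0.01,0.05,-0.01,1]
[0,-0,-0.83,0.01,0.06,-0.02,1, 0,-0,-0.84,0.01,0.06,-0.01,1, 0,-0,-0.83,0,0.06,-0.02,1, 0,-0,-0.84,-0,0.06,-0.01,1, 0,-0,-0.83,-0.01,0.05,-0.02,1]
[0,-0,-0.84,-0.01,0.05,-0.01,1, 0,-0,-0.83,-0.02,0.05,-0.02,1, 0,-0,-0.84,-0.02,0.05,-0.01,1, 0.01,-0,-0.83,-0.03,0.05,-0.02,1, 0,-0,-0.84,-0.03,0.05,-0.01,1]
[0.01,-0,-0.83,-0.04,0.04,-0.02,1, 0,-0,-0.84,-0.04,0.04,-0.01,1, 0.01,-0,-0.83,-0.04,0.04,-0.02,1, 0,-0,-0.84,-0.04,0.04,-0.01,1, 0.01,-0,-0.83,-0.05,0.03,-0.02,1]
end [ 0.5352 -0.045   0.2014] [-2.0841 -2.3503  0.0002]
```

Gripped at 30 mm, with the foot at bench level when the TCP is at z = 0.0812, so the pad contact is expected at about 0.114. Next: lift and turn.

```bash
python3 -m pendant '[0,0,0,0,0,-0.33,1, 0,0,0,0,0,-0.33,1, 0,0,0,0,0,-0.34,1, 0,0,0,0,0,-0.33,1, 0,0,0,0.01,0,-0.34,1]'
python3 -m pendant '[0,0,-0.83,0.05,0.03,-0.01,1, 0,0,-0.83,0.04,0.03,-0.01,1, 0,0,-0.83,0.04,0.04,-0.01,1, 0,0,-0.83,0.04,0.04,-0.01,1, 0,0,-0.83,0.03,0.04,-0.01,1]'
python3 -m pendant '[0,0,-0.83,0.03,0.05,-0.01,1, 0,0,-0.83,0.03,0.05,-0.01,1, 0,0,-0.83,0.02,0.05,-0.01,1, 0,0,-0.83,0.02,0.05,-0.01,1, 0,0,-0.84,0.01,0.05,-0.01,1]'
python3 -m pendant '[0,0,-0.83,0.01,0.06,-0.02,1, 0,0,-0.84,0.01,0.06,-0.01,1, 0,0,-0.83,0,0.06,-0.02,1, 0,0,-0.84,0,0.06,-0.01,1, 0,0,-0.83,-0.01,0.05,-0.02,1]'
python3 -m pendant '[0,0,-0.84,-0.01,0.05,-0.01,1, 0,0,-0.83,-0.02,0.05,-0.02,1, 0,0,-0.84,-0.02,0.05,-0.01,1, 0.01,0,-0.83,-0.03,0.05,-0.02,1, 0,0,-0.84,-0.03,0.05,-0.01,1]'
python3 -m pendant '[0.01,0,-0.83,-0.04,0.04,-0.02,1, 0,0,-0.84,-0.04,0.04,-0.01,1, 0.01,0,-0.83,-0.04,0.04,-0.02,1, 0,0,-0.84,-0.04,0.04,-0.01,1, 0.01,0,-0.83,-0.05,0.03,-0.02,1]'
python3 - <<'E'
from h import *
p,R,s=now();print(p,"\n",R.as_matrix(),s["joint_pos"])
cv2.imwrite("pics/w3.png",imaging.snapshot("wrist"))
E
```

```text
time_s: 20.4
eef_pos: [0.4856, 0.0233, 0.1805]
tcp_rot: [3.08, -0.612, -0.001]
ft_force: [-0.2, 0.6, -3.0]
width: 0.0294
grasp_force: 40.0
time_s: 21.02
eef_pos: [0.495, 0.0097, 0.1829]
tcp_rot: [3.14, 0.04, -0.001]
ft_force: [0.0, 0.6, -1.5]
width: 0.0297
grasp_force: 40.0
time_s: 21.65
eef_pos: [0.5042, -0.0039, 0.1858]
tcp_rot: [3.065, 0.687, -0.001]
ft_force: [0.8, -0.5, -2.5]
width: 0.0293
grasp_force: 40.0
time_s: 22.28
eef_pos: [0.5146, -0.0181, 0.1906]
tcp_rot: [2.856, 1.307, -0.002]
ft_force: [-0.1, 0.0, -2.5]
width: 0.0295
grasp_force: 40.0
time_s: 22.9
eef_pos: [0.5241, -0.0316, 0.1948]
tcp_rot: [-2.523, -1.871, 0.002]
ft_force: [0.0, 0.5, -2.3]
width: 0.0299
grasp_force: 40.0
time_s: 23.52
eef_pos: [0.5338, -0.0456, 0.1995]
tcp_rot: [-2.079, -2.351, 0.005]
ft_force: [1.0, -0.2, -1.9]
width: 0.0294
grasp_force: 40.0
[ 0.5338 -0.0456  0.1995] 
 [[-0.1221  0.9925 -0.0048]
 [ 0.9925  0.1221 -0.0002]
 [ 0.0004 -0.0048 -1.    ]] [ 0.4942  0.5582 -0.6956  1.7803  0.4255  0.9638 -0.2542]
```

View pics/w3.png

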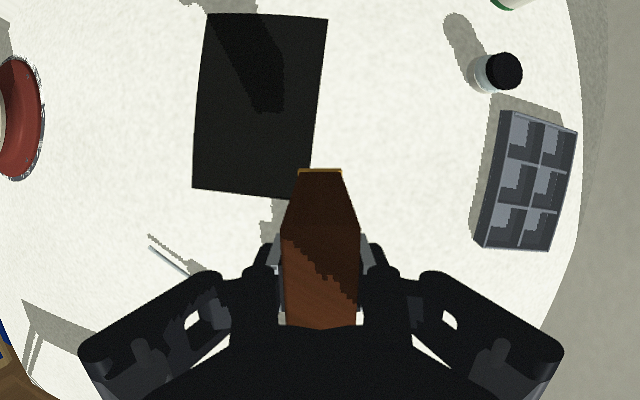

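The wrist view shows the clock held straight, its foot edge at (298–342,170); the pad itself is hidden under the gripper. I'll check the in-hand offset from that edge.

Run:
```python
from h import *
p,R,s=now()
F=wplane([(298,170),(342,170)],p[2]-.0812)
print(F,"in tool",R.inv().apply(F-p))
yaw=np.radians(6.87);y=np.array([np.cos(yaw),np.sin(yaw),0]);Rd=frame(y,-Z)
off=Rd@np.array([-.001,0,0]); off[2]=0
t=np.array([.5445,-.1507,0])-off;print("tcp target",t)
e=plan([(t+[0,0,.205],Rd,10)],1)
plan([(t+[0,0,.124],Rd,10)],1,start=(e[0],e[1],None))
```

```text
[[ 0.5157 -0.0229  0.1184]
 [ 0.5478 -0.0189  0.1184]] in tool [[ 0.0256 -0.0152  0.0813]
 [ 0.0256  0.0171  0.0811]]
tcp target [ 0.5444 -0.1497  0.    ]
[-0,-0,0,-0.17,-0,-0.01,1, -0,-0,0,-0.17,-0,-0.01,1, -0.01,-0,0,-0.17,-0.01,-0.01,1, -0,-0,0,-0.17,-0,-0.01,1, -0.01,-0,0.01,-0.18,-0.01,-0.01,1]
[-0,-0,0,-0.17,-0,-0.01,1, -0.01,-0,0.01,-0.18,-0.01,-0.01,1, -0,-0,0,-0.17,-0,-0.01,1, -0.01,-0,0.01,-0.18,-0.01,-0.01,1, -0,-0,0,-0.17,-0,-0,1]
end [ 0.5445 -0.1497  0.205 ] [-2.0841 -2.3505  0.0002]
[-0,-0,0,-0,-0,0.13,1, -0,-0,0,-0,-0,0.14,1, -0,-0,0,-0,-0,0.13,1, -0,-0,0,-0,-0,0.14,1, -0,-0,0,-0,-0,0.13,1]
[-0,-0,0,-0,-0,0.14,1, -0,-0,0,-0,-0,0.13,1, -0,-0,0,-0,-0,0.14,1, -0,-0,0,-0,-0,0.13,1, -0,-0,0,-0,-0,0.14,1]
end [ 0.5445 -0.1497  0.124 ] [-2.0841 -2.3505  0.0002]
```

```bash
python3 -m pendant '[0,0,0,-0.17,0,-0.01,1, 0,0,0,-0.17,0,-0.01,1, -0.01,0,0,-0.17,-0.01,-0.01,1, 0,0,0,-0.17,0,-0.01,1, -0.01,0,0.01,-0.18,-0.01,-0.01,1]'
python3 -m pendant '[0,0,0,-0.17,0,-0.01,1, -0.01,0,0.01,-0.18,-0.01,-0.01,1, 0,0,0,-0.17,0,-0.01,1, -0.01,0,0.01,-0.18,-0.01,-0.01,1, 0,0,0,-0.14,0,0,1]'
python3 -m pendant '[0,0,0,0,0,0.2,1, 0,0,0,0,0,0.2,1, 0,0,0,0,0,0.2,1, 0,0,0,0,0,0.2,1, 0,0,0,0,0,0.1,1]'
python3 - <<'E'
from h import *
p,R,s=now();print(p,"\n",R.as_matrix())
A=imaging.snapshot("scene")[175:295,125:295];B=imaging.snapshot("top")[90:190,320:460]
r=lambda o,k:cv2.resize(o,None,fx=k,fy=k,interpolation=cv2.INTER_CUBIC)
a=r(A,3.5);b=r(B,2);b=cv2.copyMakeBorder(b,0,a.shape[0]-b.shape[0],0,0,0);o=np.hstack([a,b])[:,:800];cv2.imwrite("pics/over.png",o)
E
```

```text
time_s: 24.2
eef_pos: [0.5399, -0.0973, 0.2037]
tcp_rot: [2.086, 2.349, 0.001]
ft_force: [0.6, -0.2, -1.5]
width: 0.0296
grasp_force: 40.0
time_s: 24.82
eef_pos: [0.5445, -0.1476, 0.206]
tcp_rot: [2.088, 2.346, 0.003]
ft_force: [0.3, 0.3, -3.3]
width: 0.0293
grasp_force: 40.0
time_s: 25.45
eef_pos: [0.5442, -0.1465, 0.1509]
tcp_rot: [-2.087, -2.348, -0.002]
ft_force: [-0.2, 0.4, -3.1]
width: 0.0299
grasp_force: 40.1
[ 0.5442 -0.1465  0.1509] 
 [[-0.117   0.9931  0.0006]
 [ 0.9931  0.117   0.0008]
 [ 0.0007  0.0007 -1.    ]]
```

View pics/over.png

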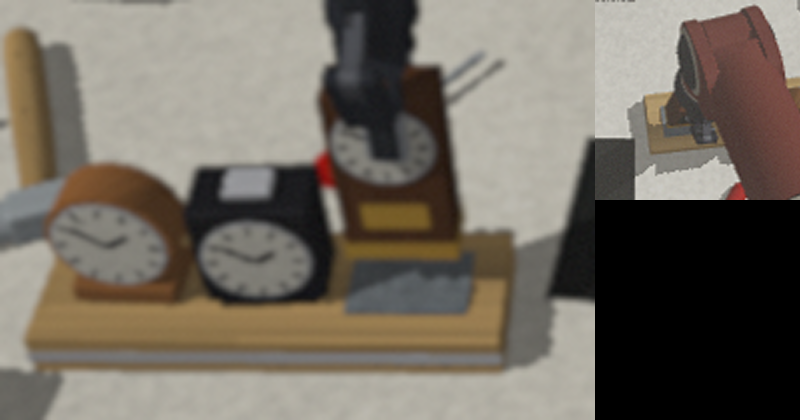

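The scene view shows the clock above the pad, dial to the customer. Its front foot edge runs (346,257)–(460,260), and the pad's front edge (345,312)–(470,313). I'll compare the two through the same camera.

Run:
```python
from h import *
p,R,s=now();S=lambda P:crop2px(P,125,175,3.5)
F=plane("scene",S([(346,257),(460,260)]),p[2]-.0812);P=plane("scene",S([(345,312),(471,313),(474,255)]),.033)
ys=np.array([-.1196,.9928,0]);xs=np.array([.9928,.1196,0])
print(F,P,sep="\n")
cf=F.mean(0)-.015*xs; cp=P[:2].mean(0)-.023*xs
print("clock",cf,"pad",cp,"clock-pad in pad frame x,y",(cf-cp)@xs,(cf-cp)@ys,"clock-tcp",(cf-p)@xs,(cf-p)@ys)
```

```text
[[ 0.5634 -0.1803  0.07  ]
 [ 0.5574 -0.1167  0.07  ]]
[[ 0.5726 -0.1837  0.033 ]
 [ 0.5641 -0.1124  0.033 ]
 [ 0.5208 -0.1209  0.033 ]]
clock [ 0.5455 -0.1503  0.07  ] pad [ 0.5455 -0.1508  0.033 ] clock-pad in pad frame x,y 6.640393847018887e-05 0.0004868474679460149 clock-tcp 0.0008713169503555503 -0.003916368511401395
```

Aligned to within about 1 mm. I'll lower gently.

```bash
python3 -m pendant '[0,0,0,0,0,0.14,1, 0,0,0,0,0,0.14,1, 0,0,0,0,0,0.14,1, 0,0,0,0,0,0.1,1, 0,0,0,0,0,0,1]'
python3 -m pendant '[0,0,0,0,0,0.02,1, 0,0,0,0,0,0.02,1, 0,0,0,0,0,0.01,1, 0,0,0,0,0,0,1, 0,0,0,0,0,0,1]'
```

```text
time_s: 26.18
eef_pos: [0.5444, -0.1467, 0.1203]
tcp_rot: [2.088, 2.347, 0.002]
ft_force: [-1.0, 0.2, -2.2]
width: 0.0294
grasp_force: 40.1
time_s: 26.8
eef_pos: [0.5448, -0.1467, 0.1179]
tcp_rot: [2.087, 2.346, 0.003]
ft_force: [1.2, 1.3, -2.1]
width: 0.0297
grasp_force: 40.1
```

```bash
python3 -m pendant '[0,0,0,0,0,0.02,1, 0,0,0,0,0,0.02,1, 0,0,0,0,0,0,1, 0,0,0,0,0,0,1, 0,0,0,0,0,0,1]'
python3 -m pendant '[0,0,0,0,0,0.01,1, 0,0,0,0,0,0.01,1, 0,0,0,0,0,0,1, 0,0,0,0,0,0,1, 0,0,0,0,0,0,1]'
```

```text
time_s: 27.42
eef_pos: [0.5448, -0.1466, 0.1155]
tcp_rot: [2.087, 2.346, 0.003]
ft_force: [0.2, 0.4, -2.1]
width: 0.0296
grasp_force: 40.1
time_s: 28.05
eef_pos: [0.5447, -0.1467, 0.1143]
tcp_rot: [2.087, 2.346, 0.003]
ft_force: [-0.5, 0.7, -0.6]
width: 0.0294
grasp_force: 40.2
```

```bash
python3 -m pendant '[0,0,0,0,0,0.01,1, 0,0,0,0,0,0,1, 0,0,0,0,0,0,1, 0,0,0,0,0,0,1, 0,0,0,0,0,0,1]'
```

```text
time_s: 28.68
eef_pos: [0.5448, -0.1468, 0.1142]
tcp_rot: [2.087, 2.346, 0.002]
ft_force: [-2.8, -0.9, 5.4]
width: 0.0298
grasp_force: 41.0
```

Contact at 5 N. I'll release and go straight up.

```bash
python3 -m pendant '[0,0,0,0,0,0,0.1, 0,0,0,0,0,0,-0.2, 0,0,0,0,0,0,-0.5, 0,0,0,0,0,0,-0.5, 0,0,0,0,0,0,-0.5]' 20
python3 -m pendant '[0,0,0,0,0,-0.1,-0.5, 0,0,0,0,0,-0.4,-0.5, 0,0,0,0,0,-0.6,-0.5, 0,0,0,0,0,-0.7,-0.5, 0,0,0,0,0,-0.5,-0.5]'
python3 -m pendant '[0,0,0,0.6,0,-0.2,-0.5, 0,0,0,0.8,0,0,-0.5, 0,0,0,0.8,0,0,-0.5, 0,0,0,0.6,0,0,-0.5, 0,0,0,0,0,0,-0.5]'
python3 - <<'E'
from h import *
A=imaging.snapshot("scene")[175:295,125:295];B=imaging.snapshot("top")[90:190,320:460]
r=lambda o,k:cv2.resize(o,None,fx=k,fy=k,interpolation=cv2.INTER_CUBIC)
a=r(A,2.35);b=r(B,2.8);b=cv2.copyMakeBorder(b,0,a.shape[0]-b.shape[0],0,0,0) if a.shape[0]>b.shape[0] else b[:a.shape[0]]
cv2.imwrite("pics/end.png",np.hstack([a,b])[:,:800])
E
```

```text
time_s: 29.3
eef_pos: [0.5448, -0.1466, 0.1136]
tcp_rot: [2.087, 2.346, 0.003]
ft_force: [0.3, -0.4, -0.4]
width: 0.064
grasp_force: 0.0
time_s: 29.92
eef_pos: [0.545, -0.1465, 0.2541]
tcp_rot: [2.085, 2.345, 0.005]
ft_force: [-0.3, 0.3, -0.2]
width: 0.0639
grasp_force: 0.0
time_s: 30.55
eef_pos: [0.5242, 0.0244, 0.2648]
tcp_rot: [2.078, 2.354, 0.006]
ft_force: [-0.1, -0.3, 0.4]
width: 0.0639
grasp_force: 0.0
```

View pics/end.png

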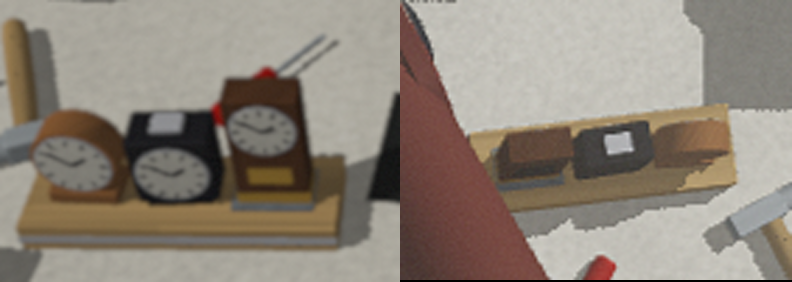

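The clock stands upright on the pad, its foot edge at about (235–310,200) in the left crop, dial to the customer. The other two clocks haven't moved.

```bash
python3 -c "
from workcell import manip;print(manip.hand_in())"
```

```text
the job is handed in; nothing more can be done
None
```

I stood the clock on its foot on the bench mat and let go. Then I took it again from above and set it down on the felt pad, upright and about 1 mm off centre at the last check before lowering, dial to the customer's side, with the other two clocks where they were. I handed the job in after about 31 s of the 54 s, and the hand-in gave no verdict back.

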